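Closing-time wash of the cookie stamps

ROBOT

A 7-joint arm with a two-finger parallel gripper is mounted at the origin on the work surface. World frame = base frame: x ahead of the robot, y to its left, z up, the work surface at z = 0. Lengths are in m, angles in rad, forces in N, time in s.
With the tool pointing down it reaches from about 0.425 to 1.025 m from the base axis. Payload 3.6 kg.
Tool frame: the origin (TCP) lies between the finger pads; the fingertips stand 11 mm ahead of it and the grasp point (between the pads) lies 8 mm behind it (arm.nose_length is the distance from the TCP to the fingertips, in m); z points along the fingers, y is the line along which they close (so a half turn about z gives the same grasp; the last joint's range is limited). The gripper opens to 85 mm and grips with 20 to 120 N. Pads are 22 mm wide; open, the fingers measure 114 mm over their backs; the gripper's body (76 mm by 85 mm) begins 54 mm behind the grasp point. The pads swing forward as they close: fully open they stand 13 mm farther back than shut.
Start: joints at [1.159, 0.591, 0.048, 1.609, -0.033, 0.943, -0.034], TCP at [0.227, -0.688, 0.203] pointing down, gripper open.
Joint ranges: [-2.69, 2.69], [-0.47, 2.24], [-1.27, 1.36], [0.19, 2.51], [-1.53, 4.68], [0.08, 2.07], [-3.09, 3.09]. Speed limits (rad/s): [2.57, 2.57, 3.14, 3.14, 3.14, 3.14, 3.14].

INTERFACE

Orientations are given as a unit quaternion [x, y, z, w].
In Python, from plant import status, grab_frame, ticket, arm gives the robot as it stands.
- The arm moves only by the tool jog_arm, never from a script. Its argument "motion" is a list of rows, each a list of 2 entries, a list of its own where there are three numbers: the shift along the tool's x, y, z each as a share of 0.5 m, from -1 to 1, then the turn, a rotation vector about the tool's x, y, z each as a share of 90 degrees, from -1 to 1. In form: [[[dx, dy, dz], [rx, ry, rz]], ...]. A call has 1 to 12 rows; each row is the pose to reach, as a shift and turn from the pose commanded when the call began, along the tool's axes at that moment; what a row does not reach only later rows make up. A row lasts 1/10 s, in which the tool goes at most 50 mm and 8.59 degrees, less where a joint would pass 70% of its speed; a pose out of reach is approached as far as the arm can. A call with a number of a shift or a turn outside -1 to 1 is refused whole. A call with a gripper value outside its range is refused whole. "grip" is the opening, from -1 (shut) to 1 (fully open), set as the call begins (left out, the last holds). The fingers move at their own pace and stop on an object; "newtons" is the grip in N (left out, the last holds). Time passes only in rows, so rows that repeat a pose let the fingers close. It gives the time, the measured TCP pose, the force, the opening and the grip force at its end, in the units of the state.
- status.state(): the state, without advancing time (a new reading comes with each control period).
- grab_frame(name): name is "side" or "top" or "wrist"; returns a dict with "frame" (480x640x3 uint8, red, green, blue), "range_z" (480x640 float32, m along the optical axis (not along the pixel's ray), 0 where there is no reading), "camera_matrix" (3x3 intrinsics, pixels), "pose" (4x4, takes a point from camera to world coordinates); the wrist camera has in their place "T_tool_cam" (4x4, takes a point from camera to tool coordinates, whose origin is the TCP and whose axes are the flange's). Camera axes: x right, y down, z forward; pixel columns grow to the right and rows downward; lengths in m; the calibration is good to about 2 mm. A picture is of the moment at which its call begins: read the wrist's pose just before it.
- ticket.job_done(): hands the job in; it is judged then, once.
The state is a dict: "t": time; "joints": joint angles; "qd": joint speeds; "effort": joint torques, N m; "position": TCP position; "tcp_rot": TCP orientation; "force": force on the tool from outside, world axes, zero at the start; "moment": the same for the moment, N m; "opening": finger opening in m; "grip_force": force on a finger pad.
Only numpy, scipy, OpenCV 4.12 (cv2) and the standard library are available. Lean on these libraries where they do the work, as an engineer would, in place of code of your own. Each camera call takes 0.05 s, during which the arm holds its last target. There are 200 camera calls.

TASK

Closing time in the patisserie: collect every cookie stamp, from the tall canisters and the wooden board, into the tipping bucket of the wash station. When all of them are in it, press its paddle down until the bucket tips over fully and dumps them into the tub below, and let it swing back level; any stamp that misses the tub goes in too. Last, set the timer's dial so that its pointer stands at the long index mark. Keep the canisters standing upright and do not touch the small tart.

Things in the scene. Friction and masses are not known exactly. Their poses are not given: they have to be found in the camera images.
- stamp_a: Cookie stamp, 84 mm tall, about 0.13 kg: square terracotta base 62 x 62 x 22 mm, a round wooden handle 22 mm in diameter and 62 mm long standing on its middle. Origin: centre of the base's underside; z runs up the handle. Starts upright at the bottom of canister_a. Three or four stamps are there in a run; absent ones read None
- stamp_b: The same; starts in canister_b
- stamp_c: The same; starts in canister_c
- stamp_d: The same; starts standing on the wooden board
- stamp_a_mid (a point): Point on stamp_a's axis, 35 mm above its underside
- stamp_b_mid (a point): The same of stamp_b
- stamp_c_mid (a point): The same of stamp_c
- stamp_d_mid (a point): The same of stamp_d
- canister_a: Tall square canister of white ceramic, open at the top, loose, 1.5 kg: outside 104 x 104 x 126 mm, walls and floor 5 mm, so 94 x 94 mm inside. A stamp's top stands 37 mm below the rim. Gripper fingers opened wide do not fit in. Origin: centre of the underside, x and y square to the walls
- canister_b: The same canister in steel
- canister_c: The same canister in grey enamel
- board: Square wooden board 150 x 150 x 12 mm, fixed on the counter, origin at the centre of its underside
- station: Wash station fixed on the counter: open sheet-metal tub under a tipping bucket hung between two 142 mm uprights. Origin on the counter right under the hinge, whose axis runs along the station's x, 130 mm up; the bucket dumps towards +y. The tub spans x -89..89, y -44..214 mm inside, floor at 8 mm; side walls 70 mm high, +y wall 100 mm, -y wall 55 mm
- tub_floor (a point): Centre of the tub's inner floor, axes as the station's
- bucket (a joint): Angle of the tipping bucket: 0 level, 1.45 rad fully tipped (end stop). A spring always drives it back to 0, and a ball catch holds it over about the first 0.3 rad; to tip it the paddle needs about 5 to 12 N, then let go and it swings back by itself
- bucket_floor (a point): Centre of the bucket's inner floor (axes turn with the bucket; at angle 0 they are those of the station). Inside 150 mm along x and 158 mm along y, walls 53 mm above the floor at the back (-y) and both x sides; the +y side is open but for a sloping lip 11 mm high. Its floor is 138 mm above the counter
- paddle (a point): Middle of the upper face of the press paddle, a rubber plate 50 mm (x) by 60 mm on an arm of the bucket's shaft, on the robot's side: 180 mm to -x of the bucket's middle, 98 mm out from the hinge axis. At bucket angle 0 the arm rises at 45 degrees towards +y; pressed down, it turns with the bucket, ending 38 degrees below level
- timer: White timer box 100 x 100 x 35 mm fixed on the counter, origin at the centre of its underside
- dial (a joint): Angle of the timer's dial on top of the box, rad: 0 when the white pointer line faces the box's -x side, growing clockwise seen from above, up to 2.9. The long index mark is at 1.75; the short ticks do not matter. It stays where it is left
- dial_grip (a point): On the dial's axis at grip height, 57 mm above the counter. The grip is an upright bar 48 mm long, 14 mm thick, 24 mm high (top 67 mm above the counter), lying along this frame's x; the pointer is on its -x end; the frame turns with the dial
- index_mark (a point): Centre of the long black index mark on top of the timer box, 39.5 mm from the dial's axis
- tart: Bystander: small tart, 120 mm across, on a gold board of 144 mm, 55 mm tall; do not touch
There are look-alikes about, which are no part of the job. What is shaped like the timer but blue or purple is not meant.

How it is judged:
By the outcome, as a careful person would: the job done as asked, in the order asked, and still so for the second after the job is handed in, with the robot touching nothing.
Of stamp_a, stamp_b, stamp_c, stamp_d only 3 to 4 are there at a start; the rules pass over those that are not, and their reading is None.
At some moment in a run one of stamp_d may be knocked a few centimetres aside while the robot is not near it.
Once in a run the grip may slacken for a moment while it holds something.
It also fails if it takes over 210 s, if anything falls off the work surface, if the arm or the gripper's body presses on something with over 40 N, if the wrist force passes 120 N, or if a joint passes its speed limit or range.

## Working session

There is one attempt and no reset: what is moved stays moved. The work goes in short steps, Python scripts to look and compute and a tool call to move; the robot and the scene stay as the last step left them, time stands still between calls to the robot, and variables do not carry over. Pictures are saved under pics/ and viewed, at most 14 in all, crops included, and the job is handed in when it is done.

Besides the shell and the picture viewer there is one more tool, called after ">>>" by a JSON object that holds its "method" and its "body". jog_arm: Moves the arm, as the interface text tells. Its arguments: {"type":"object","properties":{"motion":{"type":"array","items":{"type":"array"}},"grip":{"type":"number"},"newtons":{"type":"number"}},"required":["motion"]}

```bash
ls; mkdir -p pics
python3 - <<'E'
from plant import status, grab_frame, ticket, arm
import cv2, numpy as np
s=status.state(); print(s['t'],s['position'],s['tcp_rot'],s['opening'])
for n in ['top','side']:
    f=grab_frame(n); cv2.imwrite(f'pics/{n}0.png',f['frame'][:,:,::-1]); np.savez(f'{n}0.npz',**f); print(n,f['camera_matrix'].tolist(),np.round(f['pose'],3).tolist())
E
```

```text
pics
0.0 [ 0.22697336 -0.68756886  0.20222598] [ 9.87315587e-01  1.58765837e-01 -2.25187140e-04 -1.13581021e-03] 0.08540865626863033
top [[617.1670497100832, 0.0, 324.54287717349894], [0.0, 617.1670497100832, 244.42828815990183], [0.0, 0.0, 1.0]] [[-0.021, -0.998, 0.06, 0.361], [-1.0, 0.022, 0.004, 0.031], [-0.006, -0.06, -0.998, 1.633], [0.0, 0.0, 0.0, 1.0]]
side [[590.5952709515664, 0.0, 316.4005564717805], [0.0, 590.5952709515664, 245.70168069155645], [0.0, 0.0, 1.0]] [[-0.799, -0.423, 0.427, -0.16], [-0.601, 0.538, -0.591, 0.925], [0.02, -0.729, -0.684, 1.167], [0.0, 0.0, 0.0, 1.0]]
```

View pics/top0.png

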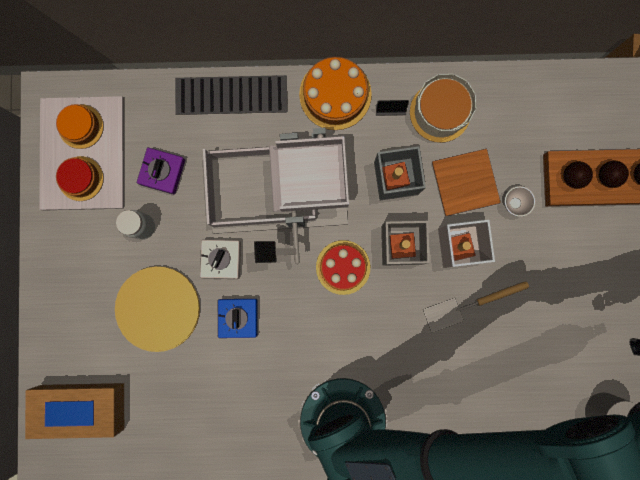

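View pics/side0.png

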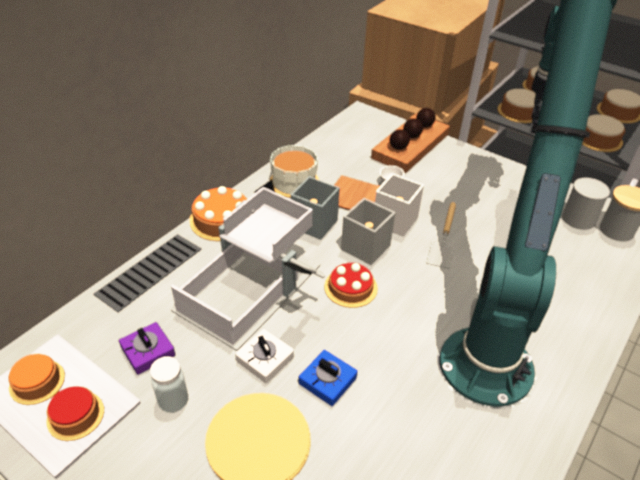

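The top view shows canisters at (399,173), (405,243) and (468,243), each with a stamp inside. The board at (466,181) is empty, so stamp_d is absent. The station's bucket is at (312,173), the paddle is the black plate at (265,252), and the white timer is at (220,258). The tart at (343,267) is close to the paddle.

```bash
cat > h.py <<'E'
import numpy as np, cv2
def cloud(f,pose=None):
    K=f['camera_matrix']; P=f['pose'] if pose is None else pose
    z=f['range_z']; v,u=np.mgrid[:480,:640]
    p=np.stack([(u-K[0,2])/K[0,0]*z,(v-K[1,2])/K[1,1]*z,z],-1)
    w=p@P[:3,:3].T+P[:3,3]; w[z==0]=np.nan
    return w
def rect(w,box,lo,hi,extra=None):
    c0,c1,r0,r1=box; q=w[r0:r1,c0:c1]; m=(q[...,2]>lo)&(q[...,2]<hi)
    if extra is not None: m&=extra[r0:r1,c0:c1]
    p=q[m]; (c,s,a)=cv2.minAreaRect(p[:,:2].astype(np.float32)); return len(p),np.round(c,4),np.round(s,4),round(a,1),np.round(np.median(p,0),4)
E
python3 - <<'E'
from h import *
f=dict(np.load('top0.npz')); w=cloud(f)
B={'can1':(370,432,140,207),'can2':(380,435,212,272),'can3':(438,500,212,272)}
for k,b in B.items():
    print(k,'rim',rect(w,b,.118,.135)); print(' handle',rect(w,b,.080,.097)); 
    print(' base',rect(w,b,.018,.034))
print('paddle',rect(w,(248,282,236,268),.15,.26))
print('arm',rect(w,(285,304,215,266),.08,.26))
print('bucketrim',rect(w,(268,360,128,215),.180,.20))
print('bucketfloor',rect(w,(268,360,130,215),.13,.145))
print('tubwalls',rect(w,(200,300,140,230),.06,.075))
print('tub+y',rect(w,(195,225,140,235),.09,.108))
print('timer box',rect(w,(195,247,232,284),.028,.041))
print('dial grip',rect(w,(195,247,232,284),.058,.075))
print('tart',rect(w,(310,380,235,300),.01,.07))
big=cv2.resize(f['frame'][225:295,190:300,::-1],None,fx=7,fy=7,interpolation=cv2.INTER_CUBIC); cv2.imwrite('pics/crop1.png',big)
E
```

```text
can1 rim (399, array([ 0.6319, -0.1554]), array([0.106 , 0.1053]), 6.9, array([ 0.6348, -0.1584,  0.1252]))
 handle (210, array([ 0.6295, -0.1533]), array([0.1009, 0.1004]), 7.1, array([ 0.6354, -0.1542,  0.0896]))
 base (568, array([ 0.63  , -0.1543]), array([0.1021, 0.1034]), 7.3, array([ 0.6298, -0.1503,  0.0264]))
can2 rim (373, array([ 0.4535, -0.164 ]), array([0.1057, 0.1037]), 88.9, array([ 0.4545, -0.1661,  0.1256]))
 handle (147, array([ 0.4529, -0.1621]), array([0.1032, 0.101 ]), 0.5, array([ 0.4552, -0.1668,  0.0888]))
 base (544, array([ 0.4527, -0.164 ]), array([0.1048, 0.1014]), 88.8, array([ 0.451 , -0.164 ,  0.0271]))
can3 rim (407, array([ 0.448 , -0.3195]), array([0.1039, 0.1074]), 5.8, array([ 0.4492, -0.321 ,  0.1251]))
 handle (188, array([ 0.4472, -0.3173]), array([0.1008, 0.104 ]), 4.5, array([ 0.4462, -0.3197,  0.0888]))
 base (513, array([ 0.4683, -0.3149]), array([0.1387, 0.1031]), 5.7, array([ 0.4452, -0.3197,  0.0271]))
paddle (511, array([0.4338, 0.1702]), array([0.0496, 0.0593]), 0.7, array([0.4344, 0.1736, 0.2025]))
arm (410, array([0.4672, 0.1159]), array([0.0439, 0.1167]), 83.0, array([0.478 , 0.1094, 0.1381]))
bucketrim (600, array([0.6188, 0.0637]), array([0.164, 0.163]), 2.8, array([0.6342, 0.037 , 0.1905]))
bucketfloor (4132, array([0.6283, 0.0768]), array([0.2005, 0.1778]), 2.7, array([0.623 , 0.0753, 0.1383]))
tubwalls (454, array([0.6053, 0.2206]), array([0.2046, 0.2217]), 1.7, array([0.5933, 0.26  , 0.0692]))
tub+y (228, array([0.6058, 0.3319]), array([0.1903, 0.0084]), 2.2, array([0.6048, 0.3315, 0.0995]))
timer box (1067, array([0.4257, 0.3117]), array([0.1016, 0.0994]), 88.0, array([0.4244, 0.3083, 0.0356]))
dial grip (109, array([0.4259, 0.3118]), array([0.0153, 0.0473]), 65.9, array([0.4265, 0.3113, 0.067 ]))
tart (1688, array([0.3847, 0.0076]), array([0.1311, 0.1763]), 46.9, array([ 0.3978, -0.0084,  0.0407]))
```

View pics/crop1.png

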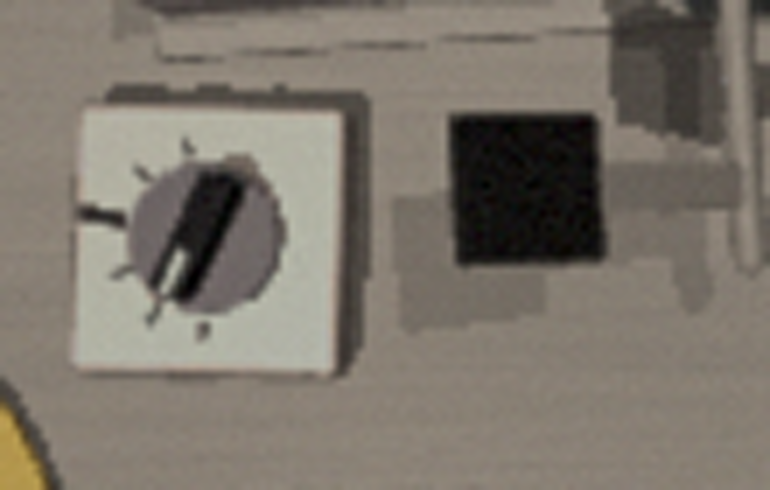

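```bash
cat >> h.py <<'E'
from scipy.spatial.transform import Rotation as R
def plan(tgts, s=None):
    """tgts: list of (x,y,z,yaw_deg or None) with tool down; yaw = world heading of tool x. prints rows relative to present pose"""
    if s is None:
        from plant import status; s=status.state()
    r0=R.from_quat(s['tcp_rot']); p0=np.array(s['position'])
    x=r0.as_matrix()[:,0]; y0=np.degrees(np.arctan2(x[1],x[0])); print('t',round(s['t'],2),'pos',p0.round(4),'yaw',y0.round(2),'open',round(s['opening'],4),'j7',round(s['joints'][6],2))
    for t in tgts:
        yaw=y0 if t[3] is None else t[3]
        a=np.radians(yaw); M=np.array([[np.cos(a),np.sin(a),0],[np.sin(a),-np.cos(a),0],[0,0,-1]])
        d=r0.inv().apply(np.array(t[:3])-p0)/.5; rv=(r0.inv()*R.from_matrix(M)).as_rotvec()/(np.pi/2)
        print(d.round(4).tolist(),rv.round(4).tolist())
E
python3 - <<'E'
from h import *
f=dict(np.load('top0.npz')); w=cloud(f)
g=f['frame'].astype(int); 
ok=~np.isnan(w[...,2])
for n,c in {'can1':(.6319,-.1554),'can2':(.4535,-.164),'can3':(.448,-.3195)}.items():
    near=np.hypot(w[...,0]-c[0],w[...,1]-c[1])<.036
    h=w[near&(w[...,2]>.085)&(w[...,2]<.094)]
    terr=(g[...,0]>1.6*g[...,2])&(g[...,0]-g[...,1]>g[...,0]*.3)&(abs(w[...,0]-c[0])<.047)&(abs(w[...,1]-c[1])<.047)&(w[...,2]>.017)&(w[...,2]<.032)
    b=w[terr]; print(n,'handle',len(h),h.mean(0).round(4),((h.max(0)+h.min(0))/2).round(4),np.ptp(h,0).round(3)); r=cv2.minAreaRect(b[:,:2].astype(np.float32)); print('  base',len(b),np.round(r[0],4),np.round(r[1],3),round(r[2],1))
p=w[236:268,248:282].reshape(-1,3); p=p[(p[:,2]>.15)&(p[:,2]<.26)]
A=np.c_[p[:,:2],np.ones(len(p))]; print('paddle plane',np.linalg.lstsq(A,p[:,2],rcond=None)[0].round(3),p.min(0).round(3),p.max(0).round(3))
d=w[232:284,195:247].reshape(-1,3); d=d[(d[:,2]>.058)&(d[:,2]<.075)]; u,S,v=np.linalg.svd(d[:,:2]-d[:,:2].mean(0)); print('dial axis',d.mean(0).round(4),np.degrees(np.arctan2(v[0,1],v[0,0])))
# index mark: dark pixels on box top, left
m=(g.sum(-1)<200)&(w[...,2]<.042)&(w[...,2]>.028); m[:,:199]=0;m[:,210:]=0;m[:250]=0;m[262:]=0
print('index',w[m].mean(0).round(4),m.sum())
wh=w[232:284,195:247]; 
plan([(.4472,-.3173,.3,0)])
E
```

```text
can1 handle 50 [ 0.6355 -0.1525  0.0896] [ 0.6348 -0.1521  0.0896] [0.021 0.02  0.009]
  base 418 [ 0.6353 -0.1518] [0.063 0.063] 12.6
can2 handle 45 [ 0.4507 -0.1654  0.0897] [ 0.4505 -0.1652  0.09  ] [0.02  0.018 0.008]
  base 445 [ 0.4512 -0.1654] [0.062 0.063] 3.8
can3 handle 50 [ 0.4438 -0.3173  0.0889] [ 0.4435 -0.3167  0.0894] [0.018 0.021 0.009]
  base 348 [ 0.4447 -0.3194] [0.061 0.057] 12.5
paddle plane [-0.049  0.94   0.06 ] [0.409 0.141 0.165] [0.459 0.2   0.231]
dial axis [0.4259 0.3109 0.0669] 154.0883720517165
index [0.4349 0.3492 0.0371] 6
t 0.1 pos [ 0.227  -0.6877  0.2023] yaw 18.27 open 0.0854 j7 -0.03
[0.6504, -0.5658, -0.1942] [-0.0013, 0.0003, 0.203]
```

```bash
python3 -c "
from h import *
plan([(.444,-.3175,.2,6),(.444,-.3175,.072,6)])"
```

```text
t 0.1 pos [ 0.227  -0.6877  0.2023] yaw 18.27 open 0.0854 j7 -0.03
[0.6443, -0.567, 0.0058] [-0.0013, 0.0002, 0.1363]
[0.6443, -0.5664, 0.2618] [-0.0013, 0.0002, 0.1363]
```

>>> {"method": "jog_arm", "body": {"motion": [[[0.6443, -0.567, 0.006], [-0.0013, 0, 0.136]], [[0.6443, -0.567, 0.006], [-0.0013, 0, 0.136]], [[0.6443, -0.567, 0.006], [-0.0013, 0, 0.136]], [[0.6443, -0.567, 0.006], [-0.0013, 0, 0.136]], [[0.6443, -0.567, 0.006], [-0.0013, 0, 0.136]], [[0.6443, -0.567, 0.006], [-0.0013, 0, 0.136]], [[0.6443, -0.567, 0.006], [-0.0013, 0, 0.136]], [[0.6443, -0.567, 0.006], [-0.0013, 0, 0.136]], [[0.6443, -0.567, 0.006], [-0.0013, 0, 0.136]], [[0.6443, -0.567, 0.006], [-0.0013, 0, 0.136]], [[0.6443, -0.567, 0.006], [-0.0013, 0, 0.136]], [[0.6443, -0.567, 0.006], [-0.0013, 0, 0.136]]], "grip": 0.06, "newtons": 80}}

```text
t: 1.3
position: [0.4432, -0.3197, 0.2003]
tcp_rot: [0.999, 0.051, -0.0, 0.001]
force: [0.6, -0.6, -0.3]
opening: 0.0449
grip_force: 0.0
```

```bash
cat > wr.py <<'E'
# wrist camera look: handle centroid near expected (x,y), z window
import sys
from h import *
from plant import status, grab_frame
def wrist(name=None):
    s=status.state(); f=grab_frame('wrist'); T=np.eye(4); T[:3,:3]=R.from_quat(s['tcp_rot']).as_matrix(); T[:3,3]=s['position']
    if name: cv2.imwrite(name,f['frame'][:,:,::-1])
    return f,cloud(f,T@f['T_tool_cam'])
E
python3 - <<'E'
from wr import *
f,w=wrist('pics/w1.png')
c=(.444,-.3175); near=np.hypot(w[...,0]-c[0],w[...,1]-c[1])<.036
h=w[near&(w[...,2]>.084)&(w[...,2]<.094)]; print(len(h), h.mean(0) if len(h) else 0, np.ptp(h,0) if len(h) else 0)
plan([(.444,-.3175,.072,6)])
E
```

```text
518 [ 0.44760493 -0.31727143  0.08971497] [0.02110182 0.02106185 0.00797016]
t 1.35 pos [ 0.443  -0.32    0.2003] yaw 5.85 open 0.0452 j7 -0.89
[0.0026, -0.0054, 0.2565] [0.0017, 0.0004, -0.0017]
```

>>> {"method": "jog_arm", "body": {"motion": [[[0.006, -0.0054, 0.08], [0, 0, 0]], [[0.006, -0.0054, 0.16], [0, 0, 0]], [[0.006, -0.0054, 0.22], [0, 0, 0]], [[0.006, -0.0054, 0.258], [0, 0, 0]], [[0.006, -0.0054, 0.258], [0, 0, 0]], [[0.006, -0.0054, 0.258], [0, 0, 0]]]}}

```text
t: 1.95
position: [0.4464, -0.3169, 0.0715]
tcp_rot: [0.999, 0.051, -0.0, 0.001]
force: [0.2, -0.2, -0.8]
opening: 0.0454
grip_force: 0.0
```

>>> {"method": "jog_arm", "body": {"motion": [[[0, 0, 0], [0, 0, 0]], [[0, 0, 0], [0, 0, 0]], [[0, 0, 0], [0, 0, 0]], [[0, 0, 0], [0, 0, 0]], [[0, 0, 0], [0, 0, 0]], [[0, 0, 0], [0, 0, 0]], [[0, 0, 0], [0, 0, 0]], [[0, 0, 0], [0, 0, 0]]], "grip": -1}}

```text
t: 2.75
position: [0.447, -0.3155, 0.0713]
tcp_rot: [0.999, 0.053, 0.0, 0.001]
force: [-0.1, -0.5, 0.4]
opening: 0.0
grip_force: 0.0
```

>>> {"method": "jog_arm", "body": {"motion": [[[0, 0, -0.05], [0, 0, 0]], [[0, 0, -0.12], [0, 0, 0]], [[0, 0, -0.2], [0, 0, 0]], [[0, 0, -0.28], [0, 0, 0]], [[0, 0, -0.36], [0, 0, 0]], [[0, 0, -0.44], [0, 0, 0]], [[0, 0, -0.46], [0, 0, 0]], [[0, 0, -0.46], [0, 0, 0]]]}}

```text
t: 3.55
position: [0.4479, -0.3157, 0.3033]
tcp_rot: [0.999, 0.053, 0.002, 0.002]
force: [0.4, -0.0, -0.2]
opening: -0.0
grip_force: 0.0
```

Run:
```python
from h import *
a=np.radians(2.5)
C=np.array([.6188,.0637]); Rz=np.array([[np.cos(a),-np.sin(a)],[np.sin(a),np.cos(a)]])
for o in [(37,-38),(-37,-38),(37,35),(-37,35)]: print(o,(C+Rz@(np.array(o)/1000)).round(4))
x,y=C+Rz@np.array([.037,.035])
plan([(x,y,.302,-4),(x,y,.208,-4)])
```

```text
(37, -38) [0.6574 0.0274]
(-37, -38) [0.5835 0.0241]
(37, 35) [0.6542 0.1003]
(-37, 35) [0.5803 0.0971]
t 3.55 pos [ 0.4479 -0.3157  0.3033] yaw 6.02 open -0.0 j7 -0.91
[0.4977, -0.7841, 0.0008] [0.0027, -0.0026, 0.1114]
[0.497, -0.7849, 0.1888] [0.0027, -0.0026, 0.1114]
```

Run:
```python
from wr import *
f,w=wrist('pics/w2.png')
```

```text
(no output)
```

View pics/w2.png

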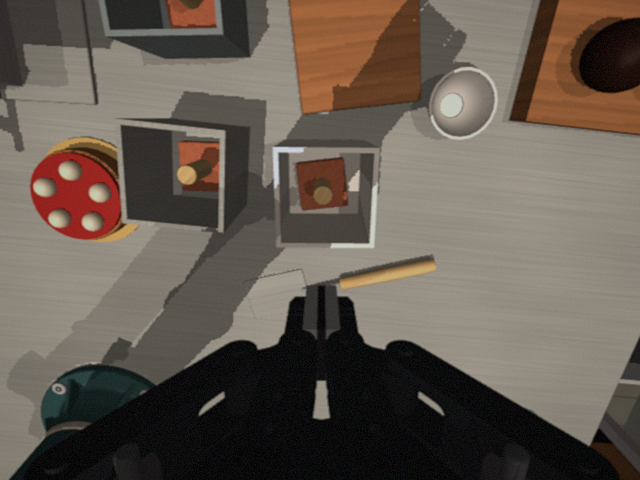

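The canister at (325,197) still holds its stamp upright, with the handle at (322,190), so the fingers missed it. I'll measure it again.

Run:
```python
from wr import *
f,w=wrist(); t=grab_frame('top'); wt=cloud(t); f3=grab_frame('side'); ws=cloud(f3)
print(np.round(f['T_tool_cam'],4).tolist(), f['camera_matrix'].round(1).tolist())
c=(.446,-.3175)
for n,q in [('wrist',w),('top',wt),('side',ws)]:
    near=np.hypot(q[...,0]-c[0],q[...,1]-c[1])<.036
    h=q[near&(q[...,2]>.06)&(q[...,2]<.10)]
    if len(h): print(n,len(h),h.mean(0).round(4),np.ptp(h,0).round(3),h[:,2].max())
    m=(np.hypot(q[...,0]-c[0],q[...,1]-c[1])<.085)&(q[...,2]>.118)&(q[...,2]<.135); p=q[m]
    if len(p): r=cv2.minAreaRect(p[:,:2].astype(np.float32)); print('  rim',len(p),np.round(r[0],4),np.round(r[1],4),r[2])
plan([])
cv2.imwrite('pics/side2.png',f3['frame'][:,:,::-1])
```

```text
[[-0.0003, -0.9479, -0.3187, 0.0827], [1.0, -0.0001, -0.0008, -0.0005], [0.0007, -0.3187, 0.9479, -0.1716], [0.0, 0.0, 0.0, 1.0]] [[349.4, 0.0, 321.0], [0.0, 349.4, 232.6], [0.0, 0.0, 1.0]]
wrist 362 [ 0.4487 -0.3168  0.0865] [0.021 0.021 0.032] 0.09206018255131787
  rim 2471 [ 0.4504 -0.3193] [0.1046 0.1042] 5.679544448852539
top 79 [ 0.443  -0.3147  0.0849] [0.02  0.022 0.037] 0.09813518733988791
  rim 353 [ 0.448  -0.3192] [0.1039 0.1054] 5.625555038452148
side 10 [ 0.4444 -0.3223  0.0884] [0.019 0.01  0.012] 0.09453407248243528
  rim 304 [ 0.4487 -0.3201] [0.1071 0.1144] 5.409775257110596
t 3.75 pos [ 0.4457 -0.3143  0.2992] yaw 6.03 open -0.0003 j7 -0.91
```

View pics/side2.png

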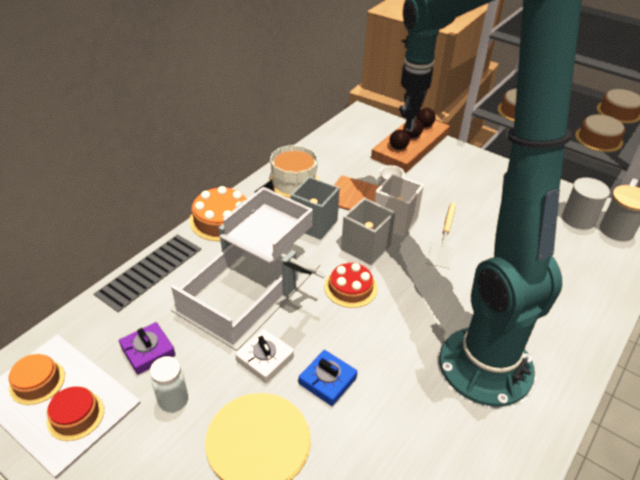

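The side view shows the gripper at (414,110), above the canisters and with nothing in it. I'll check where the fingertips really are.

Run:
```python
from wr import *
print(arm.nose_length) if 'arm' in globals() else None
from plant import arm; print('nose',arm.nose_length,[a for a in dir(arm) if a[0]!='_'])
s=status.state(); print(s['position'],s['tcp_rot'])
f,w=wrist(); ws=cloud(grab_frame('side')); wt=cloud(grab_frame('top'))
p=np.array(s['position'])
for n,q in [('wrist',w),('side',ws),('top',wt)]:
    m=(np.hypot(q[...,0]-p[0],q[...,1]-p[1])<.06)&(q[...,2]>.2)&(q[...,2]<.6); h=q[m]
    if len(h): 
        print(n,len(h),'zmin',np.percentile(h[:,2],[0,1,5,20,50]).round(4)); b=h[h[:,2]<np.percentile(h[:,2],8)]; print(b.mean(0).round(4),b.min(0).round(4),b.max(0).round(4))
r=f['range_z'][280:330,315:330]; print(r[::10,::4])
```

```text
nose 0.011 ['PlanningError', 'nose_length']
[ 0.44568185 -0.31425499  0.29924551] [ 9.98613555e-01  5.26141034e-02 -1.64270962e-03 -1.58221619e-04]
wrist 58631 zmin [0.331  0.3419 0.3659 0.3853 0.4037]
[ 0.4551 -0.3124  0.3592] [ 0.4353 -0.3439  0.331 ] [ 0.4625 -0.2822  0.3753]
side 2413 zmin [0.326  0.3376 0.3736 0.4307 0.5023]
[ 0.4385 -0.3048  0.3608] [ 0.4278 -0.3647  0.326 ] [ 0.4579 -0.2719  0.3891]
top 691 zmin [0.3292 0.3847 0.4132 0.4313 0.4866]
[ 0.438  -0.277   0.4007] [ 0.4276 -0.309   0.3292] [ 0.4545 -0.2617  0.4165]
[[0.51969504 0.5204112  0.5192909  0.5200266 ]
 [0.14979608 0.14859688 0.14888646 0.14971888]
 [0.14148772 0.14122511 0.14121817 0.1404413 ]
 [0.13433693 0.13320133 0.13507123 0.13413219]
 [0.1273759  0.12827617 0.1281789  0.12859796]]
```

>>> {"method": "jog_arm", "body": {"motion": [[[0, 0, 0.1], [0, 0, 0]], [[0, 0, 0.2], [0, 0, 0]], [[0, 0, 0.2], [0, 0, 0]], [[0, 0, 0.2], [0, 0, 0]], [[0, 0, 0.2], [0, 0, 0]], [[0, 0, 0.2], [0, 0, 0]]], "grip": 0.06}}

```text
t: 4.5
position: [0.4487, -0.3164, 0.2039]
tcp_rot: [0.999, 0.053, 0.002, 0.002]
force: [0.6, 0.1, 0.3]
opening: 0.0448
grip_force: 0.0
```

Run:
```python
from wr import *
f,w=wrist('pics/w3.png'); ws=cloud(grab_frame('side'))
s=status.state(); p=np.array(s['position']); r=R.from_quat(s['tcp_rot'])
for q in (w,ws):
    t=r.inv().apply((q.reshape(-1,3)-p)); t=t[np.isfinite(t[:,0])&(abs(t[:,0])<.04)&(abs(t[:,1])<.06)&(t[:,2]<.06)&(t[:,2]>-.12)]
    for sgn in (-1,1):
        b=t[(t[:,1]*sgn>0)]
        if len(b)<20: continue
        k=b[b[:,2]>np.percentile(b[:,2],99.5)-.01]; print(sgn,len(b),'ztip',np.percentile(b[:,2],99.5).round(4),k.min(0).round(4),k.max(0).round(4))
c=(.446,-.3175);near=np.hypot(w[...,0]-c[0],w[...,1]-c[1])<.036
h=w[near&(w[...,2]>.084)&(w[...,2]<.094)]; print(h.mean(0))
plan([])
```

```text
-1 25573 ztip -0.038 [-0.0097 -0.0367 -0.048 ] [ 0.0129 -0.0228 -0.031 ]
1 25557 ztip -0.0383 [-0.0096  0.0218 -0.0483] [ 0.0131  0.0359 -0.0318]
-1 246 ztip -0.0293 [-0.0098 -0.0335 -0.0391] [ 0.0084 -0.0251 -0.0285]
1 149 ztip -0.0288 [-0.0123  0.0193 -0.0381] [ 0.0031  0.0301 -0.0277]
[ 0.44766749 -0.31718791  0.08975917]
t 4.6 pos [ 0.4482 -0.3161  0.2034] yaw 6.02 open 0.0452 j7 -0.9
```

View pics/w3.png

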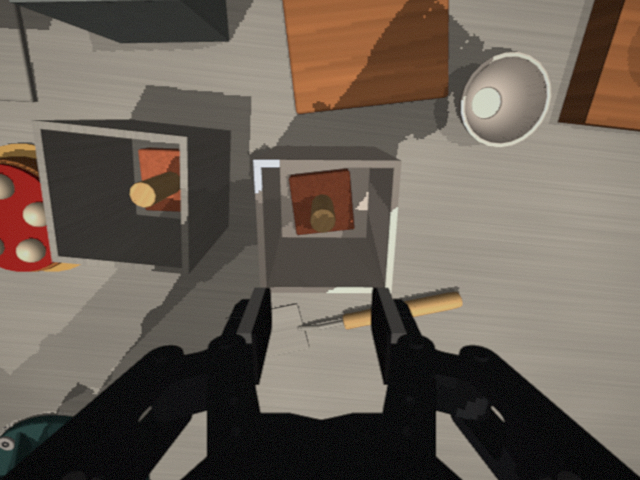

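The wrist view shows the open fingers at (255,330) and (385,330), either side of the handle at (322,215). Their tips end about 30 mm behind the reported TCP, and the side camera agrees. I'll go about 41 mm deeper, in steps, and watch the force.

>>> {"method": "jog_arm", "body": {"motion": [[[-0.002, 0.002, 0.08], [0, 0, 0]], [[-0.002, 0.002, 0.16], [0, 0, 0]], [[-0.002, 0.002, 0.24], [0, 0, 0]], [[-0.002, 0.002, 0.28], [0, 0, 0]], [[-0.002, 0.002, 0.3], [0, 0, 0]], [[-0.002, 0.002, 0.31], [0, 0, 0]], [[-0.002, 0.002, 0.31], [0, 0, 0]]]}}

```text
t: 5.3
position: [0.4454, -0.3156, 0.0539]
tcp_rot: [0.999, 0.053, -0.001, -0.001]
force: [-11.9, 8.1, 59.0]
opening: 0.0449
grip_force: 23.6
```

Run:
```python
from wr import *
f,w=wrist('pics/w4.png'); plan([])
```

```text
t 5.35 pos [ 0.4455 -0.3157  0.054 ] yaw 6.06 open 0.0453 j7 -0.88
```

View pics/w4.png

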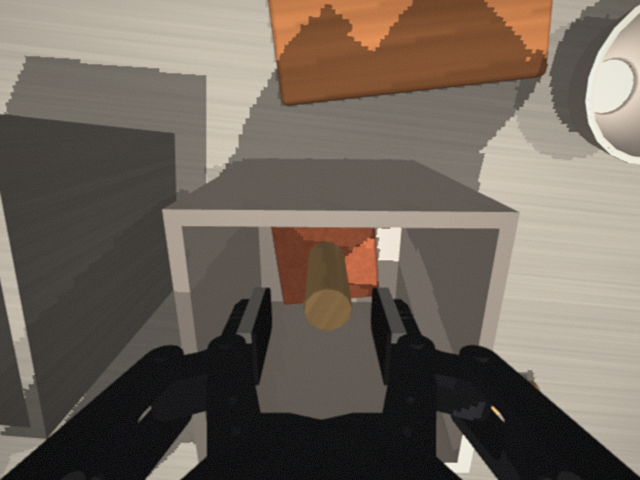

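Something is in contact at 59 N, so I'm backing off at once. The wrist view shows the fingers at (255,330) and (385,330), just beside the handle top at (327,310).

>>> {"method": "jog_arm", "body": {"motion": [[[0, 0, -0.04], [0, 0, 0]], [[0, 0, -0.04], [0, 0, 0]], [[0, 0, -0.04], [0, 0, 0]]]}}

```text
t: 5.65
position: [0.4474, -0.3174, 0.0679]
tcp_rot: [0.999, 0.053, 0.002, 0.002]
force: [-0.3, 0.7, -0.0]
opening: 0.0454
grip_force: 0.0
```

Run:
```python
from wr import *
s=status.state(); print(s['force'],s['moment'],s['grip_force'],s['position'])
f,w=wrist(); p=np.array(s['position']); r=R.from_quat(s['tcp_rot'])
t=r.inv().apply((w.reshape(-1,3)-p)).reshape(480,640,3)
# gripper surface profile in tool frame
m=np.isfinite(t[...,0])&(f['range_z']<.25)&(t[...,2]<-.0)
for lo in np.arange(-.12,0.0,.01):
    k=t[m&(t[...,2]>=lo)&(t[...,2]<lo+.01)&(f['frame'].sum(-1)<120)]
    if len(k)>20: print(round(lo,3),len(k),np.percentile(k,1,axis=0).round(3)[:2],np.percentile(k,99,axis=0).round(3)[:2])
c=(.446,-.3175)
m=(np.hypot(w[...,0]-c[0],w[...,1]-c[1])<.085)&(w[...,2]>.118)&(w[...,2]<.135); q=w[m]; rr=cv2.minAreaRect(q[:,:2].astype(np.float32)); print('rim',rr,np.median(q[:,2]))
near=np.hypot(w[...,0]-c[0],w[...,1]-c[1])<.03
h=w[near&(w[...,2]>.084)&(w[...,2]<.094)]; print('handle',h.mean(0),len(h))
```

```text
[-0.3347331   0.69058882 -0.01265885] [0.05653395 0.02463893 0.00192656] 0.0 [ 0.44744556 -0.31740401  0.0679108 ]
-0.12 16241 [ 0.002 -0.063] [0.019 0.062]
-0.11 13402 [-0.009 -0.06 ] [0.019 0.059]
-0.1 6483 [-0.01  -0.058] [0.018 0.057]
-0.09 9213 [-0.01  -0.055] [0.014 0.054]
-0.08 2002 [ 0.001 -0.051] [0.015 0.048]
-0.07 1241 [-0.009 -0.036] [0.012 0.034]
-0.06 918 [-0.009 -0.036] [0.012 0.035]
-0.05 734 [-0.009 -0.036] [0.012 0.035]
-0.04 262 [-0.009 -0.034] [0.012 0.033]
rim ((0.4507559835910797, -0.31971824169158936), (0.10483935475349426, 0.10525552928447723), 5.223592758178711) 0.12679321557244344
handle [ 0.44830435 -0.3174099   0.08961909] 1533
```

The finger linkages, not the pads, hit the rim: they are ±50 mm wide at this opening. I'll turn the grip onto the canister's diagonal, where there is more room, and open it less.

>>> {"method": "jog_arm", "body": {"motion": [[[0, 0, -0.08], [0, 0, 0]], [[0, 0, -0.12], [0, 0, -0.095]], [[0, 0, -0.12], [0, 0, -0.19]], [[0, 0, -0.12], [0, 0, -0.285]], [[0, 0, -0.12], [0, 0, -0.38]], [[0, 0, -0.12], [0, 0, -0.475]], [[0, 0, -0.12], [0, 0, -0.5]], [[0, 0, -0.12], [0, 0, -0.5]]], "grip": -0.2}}

```text
t: 6.5
position: [0.4456, -0.3164, 0.1255]
tcp_rot: [0.903, 0.43, -0.001, 0.0]
force: [-0.1, -0.7, 0.5]
opening: 0.0342
grip_force: 0.0
```

Run:
```python
from wr import *
plan([(.447,-.3172,.065,51),(.447,-.3172,.037,51)])
```

```text
t 6.5 pos [ 0.4456 -0.3164  0.1255] yaw 51.0 open 0.0342 j7 -0.29
[0.0006, 0.0032, 0.1209] [-0.0001, 0.0007, -0.0]
[0.0007, 0.0032, 0.1769] [-0.0001, 0.0007, -0.0]
```

>>> {"method": "jog_arm", "body": {"motion": [[[0.0007, 0.003, 0.08], [0, 0, 0]], [[0.0007, 0.003, 0.12], [0, 0, 0]], [[0.0007, 0.003, 0.14], [0, 0, 0]], [[0.0007, 0.003, 0.15], [0, 0, 0]], [[0.0007, 0.003, 0.15], [0, 0, 0]]]}}

```text
t: 7.0
position: [0.4476, -0.3172, 0.051]
tcp_rot: [0.903, 0.431, -0.0, 0.001]
force: [0.4, 0.1, -0.4]
opening: 0.0341
grip_force: 0.0
```

>>> {"method": "jog_arm", "body": {"motion": [[[0, 0, 0.01], [0, 0, 0]], [[0, 0, 0.01], [0, 0, 0]]]}}

```text
t: 7.2
position: [0.4479, -0.3176, 0.0467]
tcp_rot: [0.903, 0.431, -0.0, 0.001]
force: [0.3, 0.0, 0.7]
opening: 0.0343
grip_force: 0.0
```

>>> {"method": "jog_arm", "body": {"motion": [[[0, 0, 0.008], [0, 0, 0]], [[0, 0, 0.016], [0, 0, 0]], [[0, 0, 0.016], [0, 0, 0]]]}}

```text
t: 7.5
position: [0.4485, -0.3192, 0.0385]
tcp_rot: [0.903, 0.43, 0.0, 0.003]
force: [1.6, -4.6, -1.8]
opening: 0.0343
grip_force: 0.0
```

>>> {"method": "jog_arm", "body": {"motion": [[[0, 0, 0], [0, 0, 0]], [[0, 0, 0], [0, 0, 0]], [[0, 0, 0], [0, 0, 0]], [[0, 0, 0], [0, 0, 0]], [[0, 0, 0], [0, 0, 0]]], "grip": -1, "newtons": 80}}

```text
t: 8.0
position: [0.4473, -0.3171, 0.0385]
tcp_rot: [0.903, 0.431, -0.0, 0.001]
force: [-1.9, -0.0, 5.3]
opening: 0.019
grip_force: 78.2
```

>>> {"method": "jog_arm", "body": {"motion": [[[0, 0, -0.03], [0, 0, 0]], [[0, 0, -0.08], [0, 0, 0]], [[0, 0, -0.14], [0, 0, 0]], [[0, 0, -0.2], [0, 0, 0]], [[0, 0, -0.28], [0, 0, 0]], [[0, 0, -0.36], [0, 0, 0]], [[0, 0, -0.44], [0, 0, 0]], [[0, 0, -0.47], [0, 0, 0]], [[0, 0, -0.47], [0, 0, 0]]]}}

```text
t: 8.9
position: [0.4488, -0.3169, 0.2754]
tcp_rot: [0.902, 0.431, 0.001, 0.003]
force: [0.6, 0.2, -1.6]
opening: 0.0192
grip_force: 78.4
```

Run:
```python
from wr import *
x,y=.6542,.1003
plan([(x,y,.273,41),(x,y,.178,41)])
```

```text
t 8.9 pos [ 0.4488 -0.3169  0.2754] yaw 51.07 open 0.0192 j7 -0.23
[0.9073, -0.2048, 0.0033] [0.0038, -0.0001, 0.1119]
[0.9073, -0.2059, 0.1933] [0.0038, -0.0001, 0.1119]
```

>>> {"method": "jog_arm", "body": {"motion": [[[0.07, -0.016, 0.003], [0.0, 0, 0.01]], [[0.15, -0.034, 0.003], [0, 0, 0.03]], [[0.23, -0.052, 0.003], [0, 0, 0.05]], [[0.32, -0.072, 0.003], [0, 0, 0.07]], [[0.41, -0.093, 0.003], [0, 0, 0.09]], [[0.5, -0.113, 0.003], [0, 0, 0.11]], [[0.59, -0.133, 0.003], [0, 0, 0.112]], [[0.68, -0.154, 0.003], [0, 0, 0.112]], [[0.76, -0.172, 0.003], [0, 0, 0.112]], [[0.83, -0.188, 0.003], [0, 0, 0.112]], [[0.88, -0.2, 0.003], [0.003, 0, 0.112]], [[0.907, -0.205, 0.003], [0.003, 0, 0.112]]]}}

```text
t: 10.1
position: [0.6518, 0.1038, 0.2681]
tcp_rot: [0.936, 0.352, -0.003, -0.003]
force: [0.2, 0.9, -2.3]
opening: 0.0191
grip_force: 78.4
```

Run:
```python
from wr import *
ws=cloud(grab_frame('top'))
x,y=.6542,.1003
plan([(x,y,.273,41),(x,y,.176,41)])
```

```text
t 10.15 pos [0.6528 0.1051 0.2685] yaw 41.26 open 0.0193 j7 -1.22
[-0.0042, 0.0091, -0.009] [-0.0044, 0.0012, 0.0028]
[-0.0038, 0.0104, 0.185] [-0.0044, 0.0012, 0.0028]
```

>>> {"method": "jog_arm", "body": {"motion": [[[0, 0, 0.05], [0, 0, 0]], [[0, 0, 0.1], [0, 0, 0]], [[0, 0, 0.15], [0, 0, 0]], [[0, 0, 0.18], [0, 0, 0]], [[0, 0, 0.192], [0, 0, 0]], [[0, 0, 0.192], [0, 0, 0]], [[0, 0, 0.192], [0, 0, 0]]]}}

```text
t: 10.85
position: [0.6534, 0.1002, 0.1761]
tcp_rot: [0.937, 0.35, -0.0, -0.001]
force: [-0.2, 0.4, -0.9]
opening: 0.019
grip_force: 78.4
```

>>> {"method": "jog_arm", "body": {"motion": [[[0, 0, 0], [0, 0, 0]], [[0, 0, 0], [0, 0, 0]], [[0, 0, 0], [0, 0, 0]], [[0, 0, 0], [0, 0, 0]]], "grip": -0.1}}

```text
t: 11.25
position: [0.6531, 0.1004, 0.1757]
tcp_rot: [0.937, 0.35, -0.001, -0.001]
force: [-0.7, -0.8, -0.1]
opening: 0.0383
grip_force: 0.0
```

>>> {"method": "jog_arm", "body": {"motion": [[[0, 0, -0.05], [0, 0, 0]], [[0, 0, -0.13], [0, 0, 0]], [[0, 0, -0.23], [0, 0, 0]], [[0, 0, -0.25], [0, 0, 0]], [[0, 0, -0.25], [0, 0, 0]]], "grip": -0.2}}

```text
t: 11.75
position: [0.6548, 0.1007, 0.3033]
tcp_rot: [0.937, 0.35, 0.002, -0.001]
force: [-0.9, -1.4, 0.1]
opening: 0.034
grip_force: 0.0
```

Run:
```python
from wr import *
print('can1 yaw 6.5->-38.5/51.5; can2 0 -> 45')
plan([(.452,-.1655,.16,45),(.635,-.152,.16,51.5)])
```

```text
can1 yaw 6.5->-38.5/51.5; can2 0 -> 45
t 11.75 pos [0.6548 0.1007 0.3033] yaw 40.94 open 0.034 j7 -1.21
[-0.6564, 0.1363, 0.2841] [0.0002, -0.0025, -0.0451]
[-0.3622, 0.3557, 0.2853] [0.0004, -0.0025, -0.1173]
```

>>> {"method": "jog_arm", "body": {"motion": [[[-0.07, 0.07, 0], [0, 0, -0.03]], [[-0.14, 0.14, 0], [0, 0, -0.06]], [[-0.21, 0.21, 0], [0, 0, -0.09]], [[-0.28, 0.28, 0], [0, 0, -0.117]], [[-0.34, 0.335, 0], [0, 0, -0.117]], [[-0.362, 0.356, 0.05], [0, 0, -0.117]], [[-0.362, 0.356, 0.13], [0, 0, -0.117]], [[-0.362, 0.356, 0.21], [0, 0, -0.117]], [[-0.362, 0.356, 0.27], [0, 0, -0.117]], [[-0.362, 0.356, 0.285], [0, -0.002, -0.117]], [[-0.362, 0.356, 0.285], [0, -0.002, -0.117]], [[-0.362, 0.356, 0.285], [0, -0.002, -0.117]]]}}

```text
t: 12.95
position: [0.6335, -0.1526, 0.1582]
tcp_rot: [0.901, 0.434, -0.002, -0.0]
force: [-0.4, -0.5, 0.1]
opening: 0.0343
grip_force: 0.0
```

```bash
cat >> wr.py <<'E'
def handle(w,c):
    m=(np.hypot(w[...,0]-c[0],w[...,1]-c[1])<.085)&(w[...,2]>.118)&(w[...,2]<.135); q=w[m]
    rr=cv2.minAreaRect(q[:,:2].astype(np.float32)); print('rim',len(q),np.round(rr[0],4),np.round(rr[1],4),rr[2])
    h=w[(np.hypot(w[...,0]-c[0],w[...,1]-c[1])<.03)&(w[...,2]>.084)&(w[...,2]<.094)]; print('handle',len(h),h.mean(0),np.ptp(h,0))
E
python3 - <<'E'
from wr import *
f,w=wrist(); handle(w,(.635,-.152))
plan([(.635,-.152,.06,None),(.635,-.152,.037,None)])
E
```

```text
rim 5846 [ 0.634  -0.1559] [0.1051 0.1045] 6.88214635848999
handle 693 [ 0.63843722 -0.15190341  0.08964156] [0.02130826 0.02116834 0.00804661]
t 13.0 pos [ 0.634  -0.1528  0.1589] yaw 51.49 open 0.034 j7 -0.68
[0.003, 0.0008, 0.1978] [-0.0006, 0.0016, -0.0]
[0.0031, 0.0009, 0.2438] [-0.0006, 0.0016, -0.0]
```

>>> {"method": "jog_arm", "body": {"motion": [[[0.003, 0.004, 0.08], [0, 0, 0]], [[0.003, 0.004, 0.16], [0, 0, 0]], [[0.003, 0.004, 0.19], [0, 0, 0]], [[0.003, 0.004, 0.21], [0, 0, 0]], [[0.003, 0.004, 0.22], [0, 0, 0]], [[0.003, 0.004, 0.22], [0, 0, 0]]], "grip": -0.28}}

```text
t: 13.6
position: [0.6355, -0.153, 0.0483]
tcp_rot: [0.901, 0.434, -0.002, -0.0]
force: [0.3, -0.1, 0.3]
opening: 0.0308
grip_force: 0.0
```

>>> {"method": "jog_arm", "body": {"motion": [[[0, 0, 0.008], [0, 0, 0]], [[0, 0, 0.016], [0, 0, 0]], [[0, 0, 0.016], [0, 0, 0]]]}}

```text
t: 13.9
position: [0.6347, -0.154, 0.0396]
tcp_rot: [0.901, 0.434, -0.002, -0.0]
force: [0.5, -1.4, -0.1]
opening: 0.0307
grip_force: 0.0
```

>>> {"method": "jog_arm", "body": {"motion": [[[0, 0, 0], [0, 0, 0]], [[0, 0, 0], [0, 0, 0]], [[0, 0, 0], [0, 0, 0]], [[0, 0, 0], [0, 0, 0]], [[0, 0, 0], [0, 0, 0]]], "grip": -1}}

```text
t: 14.4
position: [0.6347, -0.1533, 0.0397]
tcp_rot: [0.901, 0.434, -0.002, -0.0]
force: [0.2, -2.3, 3.1]
opening: 0.0194
grip_force: 78.2
```

>>> {"method": "jog_arm", "body": {"motion": [[[0, 0, -0.03], [0, 0, 0]], [[0, 0, -0.08], [0, 0, 0]], [[0, 0, -0.14], [0, 0, 0]], [[0, 0, -0.2], [0, 0, 0]], [[0, 0, -0.28], [0, 0, 0]], [[0, 0, -0.36], [0, 0, 0]], [[0, 0, -0.44], [0, 0, 0]], [[0, 0, -0.47], [0, 0, 0]], [[0, 0, -0.47], [0, 0, 0]], [[0, 0, -0.47], [0, 0, 0]]]}}

```text
t: 15.4
position: [0.6344, -0.1523, 0.273]
tcp_rot: [0.901, 0.434, -0.004, -0.001]
force: [-0.7, 1.2, -2.6]
opening: 0.0192
grip_force: 78.4
```

Run:
```python
from wr import *
f,w=wrist(); 
t=grab_frame('top'); wt=cloud(t)
cv2.imwrite('pics/t5.png',cv2.resize(t['frame'][110:290,190:430,::-1],None,fx=3,fy=3))
m=(w[...,0]>.54)&(w[...,0]<.70)&(w[...,1]>-.02)&(w[...,1]<.15)&(w[...,2]>.208)&(w[...,2]<.235)
m2=(wt[...,0]>.54)&(wt[...,0]<.70)&(wt[...,1]>-.02)&(wt[...,1]<.15)&(wt[...,2]>.205)&(wt[...,2]<.24)
print('handle in bucket',m.sum(),w[m].mean(0) if m.sum() else 0,m2.sum(),wt[m2].mean(0),np.ptp(wt[m2],0))
plan([(.657,.0265,.275,41.5)])
```

```text
handle in bucket 0 0 78 [0.6486808  0.10039119 0.22070035] [0.02074453 0.02089837 0.02236333]
t 15.5 pos [ 0.6338 -0.1524  0.2717] yaw 51.49 open 0.0194 j7 -0.64
[0.3089, -0.1866, -0.0072] [-0.0047, 0.0045, 0.111]
```

View pics/t5.png

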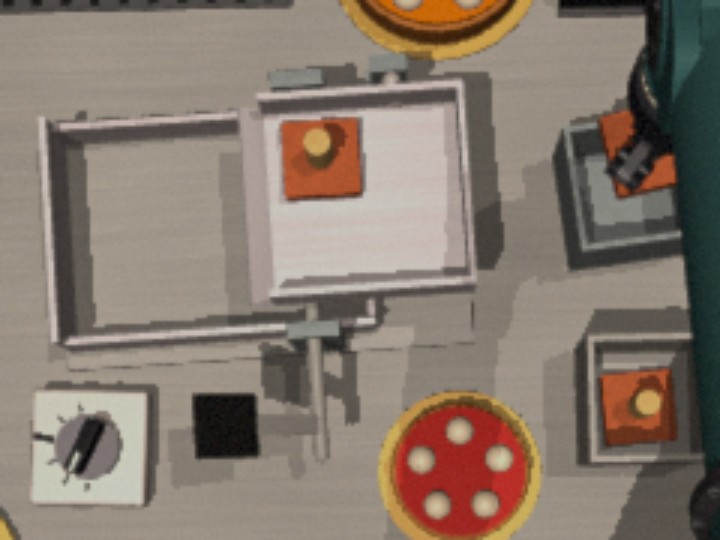

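The first stamp stands upright in the bucket at (322,158), and the second is held at (635,160). I'll place the second behind the first.

>>> {"method": "jog_arm", "body": {"motion": [[[0.06, -0.037, 0], [0, 0, 0.03]], [[0.13, -0.08, 0], [0, 0, 0.06]], [[0.2, -0.122, 0], [0, 0, 0.09]], [[0.26, -0.158, 0], [0, 0, 0.11]], [[0.3, -0.182, 0], [0, 0, 0.11]], [[0.308, -0.187, 0], [0, 0, 0.11]], [[0.308, -0.187, 0.05], [0, 0, 0.11]], [[0.308, -0.187, 0.11], [0, 0, 0.11]], [[0.308, -0.187, 0.16], [0, 0, 0.11]], [[0.308, -0.187, 0.18], [0, 0, 0.11]], [[0.308, -0.187, 0.19], [0, 0, 0.11]], [[0.308, -0.187, 0.19], [0, 0, 0.11]]]}}

```text
t: 16.7
position: [0.6579, 0.025, 0.1786]
tcp_rot: [0.935, 0.354, -0.003, -0.0]
force: [-0.0, 0.7, 0.0]
opening: 0.0193
grip_force: 78.4
```

>>> {"method": "jog_arm", "body": {"motion": [[[0, 0, 0], [0, 0, 0]], [[0, 0, 0], [0, 0, 0]], [[0, 0, 0], [0, 0, 0]]]}}

```text
t: 17.0
position: [0.6587, 0.026, 0.1802]
tcp_rot: [0.935, 0.355, -0.002, -0.0]
force: [-0.6, 0.3, -1.9]
opening: 0.0192
grip_force: 78.4
```

Bottom is about 6 mm above the floor. I'll lower a little, then release.

>>> {"method": "jog_arm", "body": {"motion": [[[0, 0, 0.006], [0, 0, 0]], [[0, 0, 0.008], [0, 0, 0]], [[0, 0, 0.008], [0, 0, 0]]]}}

```text
t: 17.3
position: [0.6577, 0.0258, 0.1748]
tcp_rot: [0.935, 0.355, -0.003, -0.0]
force: [-0.7, 0.5, -0.6]
opening: 0.0195
grip_force: 78.4
```

>>> {"method": "jog_arm", "body": {"motion": [[[0, 0, 0], [0, 0, 0]], [[0, 0, 0], [0, 0, 0]], [[0, 0, 0], [0, 0, 0]], [[0, 0, 0], [0, 0, 0]]], "grip": -0.15}}

```text
t: 17.7
position: [0.6581, 0.0259, 0.1753]
tcp_rot: [0.935, 0.355, -0.002, -0.0]
force: [-0.6, -0.2, -1.4]
opening: 0.0362
grip_force: 0.0
```

>>> {"method": "jog_arm", "body": {"motion": [[[0, 0, -0.05], [0, 0, 0]], [[0, 0, -0.13], [0, 0, 0]], [[0, 0, -0.22], [0, 0, 0]], [[0, 0, -0.22], [0, 0, 0]], [[0, 0, -0.22], [0, 0, 0]]], "grip": -0.2}}

```text
t: 18.2
position: [0.6594, 0.0261, 0.2868]
tcp_rot: [0.935, 0.355, -0.001, 0.0]
force: [0.2, -0.3, -0.9]
opening: 0.034
grip_force: 0.0
```

Run:
```python
from wr import *
plan([(.453,-.165,.29,45),(.453,-.165,.15,45)])
```

```text
t 18.2 pos [0.6594 0.0261 0.2868] yaw 41.58 open 0.034 j7 -1.08
[-0.5625, 0.012, -0.0054] [-0.0003, 0.0011, -0.038]
[-0.562, 0.0121, 0.2746] [-0.0003, 0.0011, -0.038]
```

>>> {"method": "jog_arm", "body": {"motion": [[[-0.09, 0.002, 0], [0, 0, -0.01]], [[-0.18, 0.004, 0], [0, 0, -0.02]], [[-0.27, 0.006, 0], [0, 0, -0.038]], [[-0.36, 0.008, 0], [0, 0, -0.038]], [[-0.45, 0.01, 0], [0, 0, -0.038]], [[-0.53, 0.012, 0.02], [0, 0, -0.038]], [[-0.562, 0.012, 0.1], [0, 0, -0.038]], [[-0.562, 0.012, 0.18], [0, 0, -0.038]], [[-0.562, 0.012, 0.25], [0, 0, -0.038]], [[-0.562, 0.012, 0.275], [0, 0, -0.038]], [[-0.562, 0.012, 0.275], [0, 0, -0.038]], [[-0.562, 0.012, 0.275], [0, 0, -0.038]]], "grip": -0.28}}

```text
t: 19.4
position: [0.451, -0.1649, 0.1482]
tcp_rot: [0.924, 0.383, -0.003, -0.001]
force: [0.9, -0.5, 1.3]
opening: 0.0308
grip_force: 0.0
```

Run:
```python
from wr import *
f,w=wrist(); handle(w,(.453,-.165))
plan([(.453,-.165,.037,None)])
```

```text
rim 6339 [ 0.4552 -0.1651] [0.1048 0.1048] 89.88619995117188
handle 744 [ 0.45437387 -0.1650565   0.08967133] [0.02103607 0.02100267 0.0079584 ]
t 19.45 pos [ 0.4518 -0.1651  0.149 ] yaw 45.01 open 0.0308 j7 -0.69
[0.0028, 0.0022, 0.224] [-0.0018, 0.0027, -0.0]
```

>>> {"method": "jog_arm", "body": {"motion": [[[0.001, 0.001, 0.08], [0, 0, 0]], [[0.001, 0.001, 0.15], [0, 0, 0]], [[0.001, 0.001, 0.18], [0, 0, 0]], [[0.001, 0.001, 0.2], [0, 0, 0]], [[0.001, 0.001, 0.2], [0, 0, 0]]]}}

```text
t: 19.95
position: [0.4521, -0.1652, 0.0486]
tcp_rot: [0.924, 0.383, -0.003, -0.001]
force: [-0.8, -0.1, -0.0]
opening: 0.0307
grip_force: 0.0
```

>>> {"method": "jog_arm", "body": {"motion": [[[0, 0, 0.008], [0, 0, 0]], [[0, 0, 0.017], [0, 0, 0]], [[0, 0, 0.017], [0, 0, 0]]]}}

```text
t: 20.25
position: [0.452, -0.1654, 0.0406]
tcp_rot: [0.924, 0.383, -0.002, -0.0]
force: [0.3, 0.2, 0.5]
opening: 0.0307
grip_force: 0.0
```

>>> {"method": "jog_arm", "body": {"motion": [[[0, 0, 0], [0, 0, 0]], [[0, 0, 0], [0, 0, 0]], [[0, 0, 0], [0, 0, 0]], [[0, 0, 0], [0, 0, 0]], [[0, 0, 0], [0, 0, 0]]], "grip": -1}}

```text
t: 20.75
position: [0.4523, -0.1655, 0.0407]
tcp_rot: [0.924, 0.383, -0.002, -0.0]
force: [-0.4, -0.8, 4.9]
opening: 0.0192
grip_force: 78.3
```

>>> {"method": "jog_arm", "body": {"motion": [[[0, 0, -0.03], [0, 0, 0]], [[0, 0, -0.08], [0, 0, 0]], [[0, 0, -0.14], [0, 0, 0]], [[0, 0, -0.2], [0, 0, 0]], [[0, 0, -0.28], [0, 0, 0]], [[0, 0, -0.36], [0, 0, 0]], [[0, 0, -0.44], [0, 0, 0]], [[0, 0, -0.47], [0, 0, 0]], [[0, 0, -0.47], [0, 0, 0]], [[0, 0, -0.47], [0, 0, 0]]]}}

```text
t: 21.75
position: [0.4515, -0.1647, 0.2741]
tcp_rot: [0.924, 0.383, -0.004, -0.001]
force: [-0.4, 0.2, -2.5]
opening: 0.0194
grip_force: 78.7
```

Run:
```python
from wr import *
plan([(.5815,.060,.275,44),(.5815,.06,.1775,44)])
```

```text
t 21.75 pos [ 0.4515 -0.1647  0.2741] yaw 45.0 open 0.0194 j7 -0.61
[0.5015, -0.1339, -0.004] [-0.0033, 0.0036, 0.0111]
[0.5026, -0.1329, 0.191] [-0.0033, 0.0036, 0.0111]
```

>>> {"method": "jog_arm", "body": {"motion": [[[0.06, -0.016, 0], [0, 0, 0.01]], [[0.14, -0.037, 0], [0, 0, 0.01]], [[0.22, -0.058, 0], [0, 0, 0.01]], [[0.31, -0.082, 0], [0, 0, 0.01]], [[0.4, -0.107, 0], [0, 0, 0.01]], [[0.47, -0.125, 0], [0, 0, 0.01]], [[0.5, -0.133, 0], [0, 0, 0.01]], [[0.5, -0.133, 0.04], [0, 0, 0.01]], [[0.5, -0.133, 0.1], [0, 0, 0.01]], [[0.5, -0.133, 0.15], [0, 0, 0.01]], [[0.5, -0.133, 0.18], [0, 0, 0.01]], [[0.5, -0.133, 0.186], [0, 0, 0.01]]]}}

```text
t: 22.95
position: [0.5786, 0.0568, 0.1774]
tcp_rot: [0.927, 0.375, -0.007, -0.001]
force: [-1.0, 0.3, -1.7]
opening: 0.0195
grip_force: 78.6
```

>>> {"method": "jog_arm", "body": {"motion": [[[0, 0, 0], [0, 0, 0]], [[0, 0, 0.004], [0, 0, 0]], [[0, 0, 0.004], [0, 0, 0]]]}}

```text
t: 23.25
position: [0.5827, 0.0586, 0.18]
tcp_rot: [0.927, 0.375, -0.002, -0.0]
force: [-0.7, -0.6, -1.3]
opening: 0.019
grip_force: 78.6
```

>>> {"method": "jog_arm", "body": {"motion": [[[0, 0, 0], [0, 0, 0]], [[0, 0, 0], [0, 0, 0]], [[0, 0, 0], [0, 0, 0]], [[0, 0, 0], [0, 0, 0]]], "grip": -0.15}}

```text
t: 23.65
position: [0.5825, 0.0588, 0.1798]
tcp_rot: [0.927, 0.375, -0.002, -0.0]
force: [-0.9, -0.3, -0.1]
opening: 0.0365
grip_force: 0.0
```

>>> {"method": "jog_arm", "body": {"motion": [[[0, 0, -0.05], [0, 0, 0]], [[0, 0, -0.13], [0, 0, 0]], [[0, 0, -0.22], [0, 0, 0]], [[0, 0, -0.24], [0, 0, 0]], [[0, 0, -0.24], [0, 0, 0]]]}}

```text
t: 24.15
position: [0.5844, 0.0592, 0.3019]
tcp_rot: [0.927, 0.375, 0.0, 0.0]
force: [-0.3, -0.1, -0.2]
opening: 0.0361
grip_force: 0.0
```

Run:
```python
from wr import *
print('paddle press start; tip=TCP+.03')
plan([(.436,.15,.29,92.5),(.436,.15,.2,92.5),(.436,.15,.29,2.5)])
```

```text
paddle press start; tip=TCP+.03
t 24.15 pos [0.5844 0.0592 0.3019] yaw 44.09 open 0.0361 j7 -1.12
[-0.0869, -0.3369, 0.0237] [0.0002, 0.0002, -0.5379]
[-0.0869, -0.337, 0.2037] [0.0002, 0.0002, -0.5379]
[-0.0869, -0.3369, 0.0237] [0.0003, -0.0, 0.4621]
```

Run:
```python
from wr import *
plan([(.436,.163,.29,92.5),(.436,.163,.21,92.5)])
t=grab_frame('top'); cv2.imwrite('pics/t6.png',cv2.resize(t['frame'][110:290,190:430,::-1],None,fx=3,fy=3))
```

```text
t 24.15 pos [0.5844 0.0592 0.3019] yaw 44.09 open 0.0361 j7 -1.12
[-0.0688, -0.3556, 0.0237] [0.0002, 0.0002, -0.5379]
[-0.0688, -0.3556, 0.1837] [0.0002, 0.0002, -0.5379]
```

>>> {"method": "jog_arm", "body": {"motion": [[[-0.02, -0.04, 0.02], [0, 0, -0.05]], [[-0.035, -0.1, 0.02], [0, 0, -0.12]], [[-0.05, -0.16, 0.02], [0, 0, -0.2]], [[-0.06, -0.22, 0.02], [0, 0, -0.29]], [[-0.067, -0.28, 0.02], [0, 0, -0.38]], [[-0.068, -0.34, 0.02], [0, 0, -0.47]], [[-0.068, -0.355, 0.02], [0, 0, -0.538]], [[-0.068, -0.355, 0.02], [0, 0, -0.538]]], "grip": -1, "newtons": 40}}

```text
t: 25.0
position: [0.4323, 0.1629, 0.2883]
tcp_rot: [0.69, 0.724, -0.004, -0.003]
force: [-0.0, -0.1, -1.1]
opening: -0.0002
grip_force: 0.0
```

Run:
```python
from wr import *
s=status.state(); f,w=wrist(); p=np.array(s['position']); r=R.from_quat(s['tcp_rot'])
t=r.inv().apply((w.reshape(-1,3)-p)).reshape(480,640,3)
m=np.isfinite(t[...,0])&(f['range_z']<.2)&(abs(t[...,1])<.03); print('ztip max',np.percentile(t[m][:,2],[99,99.9]))
ts=grab_frame('top'); wt=cloud(ts); cv2.imwrite('pics/t7.png',cv2.resize(ts['frame'][110:290,190:430,::-1],None,fx=3,fy=3))
plan([(.436,.155,.215,92.5)])
```

```text
ztip max [-0.03891635 -0.03376443]
t 25.1 pos [0.4344 0.1616 0.2888] yaw 92.36 open -0.0003 j7 -0.56
[-0.0131, 0.0038, 0.1476] [-0.0049, 0.0011, -0.0015]
```

View pics/t7.png

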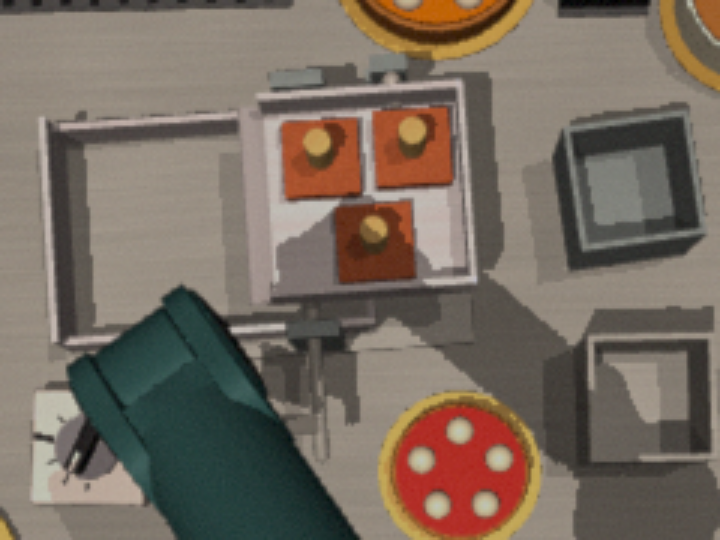

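All three stamps stand in the bucket at (322,158), (412,147) and (375,240), and the canisters are empty and upright. Next I press the paddle.

>>> {"method": "jog_arm", "body": {"motion": [[[-0.026, 0, 0.06], [0, 0, 0]], [[-0.026, 0, 0.13], [0, 0, 0]], [[-0.026, 0, 0.178], [0, 0, 0]], [[-0.01, 0, 0.2], [0, 0, 0]], [[-0.01, 0, 0.2], [0, 0, 0]]]}}

```text
t: 25.6
position: [0.4337, 0.1566, 0.1879]
tcp_rot: [0.692, 0.722, -0.004, -0.003]
force: [0.4, -0.6, 0.7]
opening: 0.0
grip_force: 0.0
```

Run:
```python
from wr import *
plan([]); ws=cloud(grab_frame('side')); p=np.array(status.state()['position'])
m=(abs(ws[...,0]-p[0])<.04)&(abs(ws[...,1]-p[1]-.01)<.06)&(ws[...,2]>.15)&(ws[...,2]<.28); q=ws[m]; b=cv2  # tips
d=q[np.hypot(q[:,0]-p[0],q[:,1]-p[1])<.02]; print(np.percentile(d[:,2],[0,2,10]),status.state()['force'])
```

```text
t 25.6 pos [0.4337 0.1566 0.1879] yaw 92.4 open 0.0 j7 -0.69
[0.16575002 0.17713039 0.20281468] [-0.09626286 -0.61457842 -0.27201009]
```

>>> {"method": "jog_arm", "body": {"motion": [[[0.021, 0, 0.032], [0, 0, 0]], [[0.037, 0, 0.054], [0, 0, 0]], [[0.052, 0, 0.08], [0, 0, 0]], [[0.063, 0, 0.108], [0, 0, 0]], [[0.071, 0, 0.133], [0, 0, 0]], [[0.076, 0, 0.162], [0, 0, 0]], [[0.077, 0, 0.188], [0, 0, 0]], [[0.076, 0, 0.211], [0, 0, 0]], [[0.071, 0, 0.231], [0, 0, 0]], [[0.063, 0, 0.25], [0, 0, 0]], [[0.052, 0, 0.27], [0, 0, 0]], [[0.044, 0, 0.281], [0, 0, 0]]]}}

```text
t: 26.85
position: [0.4362, 0.182, 0.0515]
tcp_rot: [0.692, 0.722, 0.002, -0.001]
force: [-9.4, 5.2, 53.0]
opening: -0.0001
grip_force: 22.6
```

```bash
cat > bk.py <<'E'
from wr import *
plan([]); print(status.state()['force'])
t=grab_frame('top'); w=cloud(t)
for lab,(x,y) in {'floor pts':(0,0)}.items():
    m=(w[...,0]>.545)&(w[...,0]<.685)&(w[...,1]>-.03)&(w[...,1]<.10)
    print('bucket area z pct',np.percentile(w[m][:,2],[10,30,50,70,90]).round(3))
sd=grab_frame('side')
import sys
cv2.imwrite(sys.argv[1],np.hstack([cv2.resize(t['frame'][110:290,190:390,::-1],None,fx=2,fy=2),sd['frame'][160:520,150:450,::-1][:360] if 0 else cv2.resize(sd['frame'][170:410,130:380,::-1],(375,360))]))
E
python3 bk.py pics/b1.png
```

```text
t 26.85 pos [0.4362 0.182  0.0515] yaw 92.43 open -0.0001 j7 -0.97
[-9.38036075  5.23584117 52.99963485]
bucket area z pct [0.002 0.006 0.008 0.011 0.014]
```

View pics/b1.png

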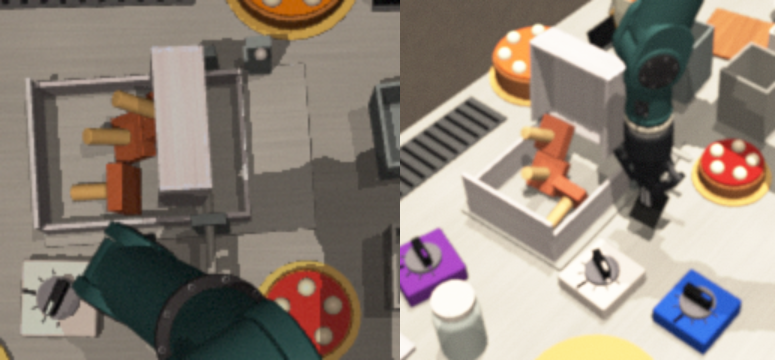

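The bucket stands vertical at (180,125) in the top half of the picture, fully tipped, and all three stamps lie in the tub at (120,105), (110,140) and (100,190). I'll retreat along the arc so the bucket swings back.

>>> {"method": "jog_arm", "body": {"motion": [[[0.008, 0, -0.011], [0, 0, 0]], [[0.019, 0, -0.031], [0, 0, 0]], [[0.027, 0, -0.05], [0, 0, 0]], [[0.032, 0, -0.07], [0, 0, 0]], [[0.033, 0, -0.093], [0, 0, 0]], [[0.032, 0, -0.119], [0, 0, 0]], [[0.027, 0, -0.148], [0, 0, 0]], [[0.019, 0, -0.173], [0, 0, 0]], [[0.008, 0, -0.201], [0, 0, 0]], [[-0.03, 0, -0.24], [0, 0, 0]], [[-0.08, 0, -0.3], [0, 0, 0]], [[-0.1, 0, -0.38], [0, 0, 0]]]}}

```text
t: 28.15
position: [0.4348, 0.1258, 0.2399]
tcp_rot: [0.693, 0.721, -0.005, -0.002]
force: [0.7, 0.1, -0.2]
opening: 0.0002
grip_force: 0.0
```

>>> {"method": "jog_arm", "body": {"motion": [[[0, 0, -0.09], [0, 0, 0]], [[0, 0, -0.1], [0, 0, 0]], [[0, 0, -0.1], [0, 0, 0]], [[0, 0, -0.1], [0, 0, 0]], [[0, 0, -0.1], [0, 0, 0]]]}}

```text
t: 28.65
position: [0.4351, 0.129, 0.2881]
tcp_rot: [0.691, 0.722, -0.004, -0.002]
force: [-0.5, -0.9, -0.3]
opening: 0.0
grip_force: 0.0
```

```bash
python3 bk.py pics/b2.png
```

```text
t 28.65 pos [0.4351 0.129  0.2881] yaw 92.52 open 0.0 j7 -0.49
[-0.5413573  -0.8561274  -0.28514981]
bucket area z pct [0.131 0.136 0.138 0.14  0.144]
```

View pics/b2.png

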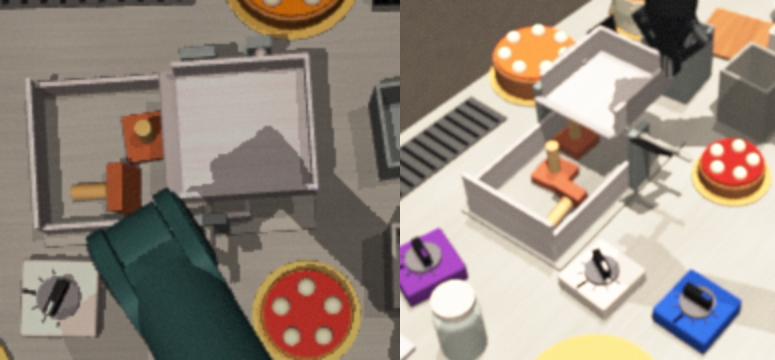

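The bucket is level again and empty. The stamps are in the tub: two at (143,130) and (105,188) in the top half, and the third is visible under the bucket in the side half at (578,135). Next is the dial.

Run:
```python
from wr import *
plan([(.427,.311,.25,154),(.427,.311,.17,154)])
```

```text
t 28.75 pos [0.4353 0.1294 0.2882] yaw 92.54 open 0.0002 j7 -0.49
[0.3637, 0.0002, 0.076] [-0.0052, -0.0022, -0.6829]
[0.3639, 0.0015, 0.236] [-0.0052, -0.0022, -0.6829]
```

>>> {"method": "jog_arm", "body": {"motion": [[[0.08, 0, 0], [0, 0, -0.09]], [[0.16, 0, 0], [0, 0, -0.18]], [[0.24, 0, 0], [0, 0, -0.27]], [[0.31, 0, 0], [0, 0, -0.36]], [[0.36, 0, 0], [0, 0, -0.45]], [[0.364, 0, 0.04], [0, 0, -0.54]], [[0.364, 0, 0.08], [0, 0, -0.63]], [[0.364, 0, 0.14], [0, 0, -0.683]], [[0.364, 0, 0.2], [0, 0, -0.683]], [[0.364, 0, 0.236], [-0.003, 0, -0.683]], [[0.364, 0, 0.236], [-0.003, 0, -0.683]], [[0.364, 0, 0.236], [-0.003, 0, -0.683]]], "grip": -0.2}}

```text
t: 29.95
position: [0.4273, 0.3116, 0.1711]
tcp_rot: [0.225, 0.974, 0.0, -0.002]
force: [0.3, 1.6, 0.2]
opening: 0.0341
grip_force: 0.0
```

```bash
cat > dl.py <<'E'
from wr import *
def dial():
    f,w=wrist()
    c=(.427,.311); n=np.hypot(w[...,0]-c[0],w[...,1]-c[1])<.04
    d=w[n&(w[...,2]>.060)&(w[...,2]<.072)]; r=cv2.minAreaRect(d[:,:2].astype(np.float32))
    u,S,v=np.linalg.svd(d[:,:2]-d[:,:2].mean(0),full_matrices=False); print('bar',len(d),np.round(r[0],4),np.round(r[1],4),'ang',np.degrees(np.arctan2(v[0,1],v[0,0])).round(1),'ztop',np.median(d[:,2]))
    b=w[(np.hypot(w[...,0]-c[0],w[...,1]-c[1])<.075)&(w[...,2]>.030)&(w[...,2]<.039)]; r=cv2.minAreaRect(b[:,:2].astype(np.float32)); print('box',len(b),np.round(r[0],4),np.round(r[1],4),r[2])
    g=f['frame'].astype(int); ctr=np.array(r[0])
    rad=np.hypot(w[...,0]-ctr[0],w[...,1]-ctr[1]); m=(rad<.0475)&(rad>.034)&(g.max(-1)<70)&(w[...,2]>.03)&(w[...,2]<.04)
    nn,lab,st,ce=cv2.connectedComponentsWithStats(m.astype(np.uint8))
    for i in range(1,nn):
        if st[i,4]>15: q=w[lab==i].mean(0); print(' dark',st[i,4],q.round(4),'dir',np.degrees(np.arctan2(q[1]-ctr[1],q[0]-ctr[0])).round(1))
    return f,w
if __name__=='__main__':
    import sys
    f,w=dial(); cv2.imwrite(sys.argv[1],f['frame'][:,:,::-1])
    plan([(.427,.311,.019,154)])
E
python3 dl.py pics/d1.png
```

```text
bar 962 [0.4279 0.3113] [0.0135 0.0476] ang -26.1 ztop 0.06797928775602993
box 8303 [0.4283 0.3111] [0.1001 0.1002] 87.4403305053711
 dark 74 [0.4373 0.3509 0.0385] dir 77.2
t 30.0 pos [0.4278 0.3121 0.1719] yaw 154.01 open 0.0344 j7 -0.1
[-0.0001, -0.0031, 0.3058] [0.0009, -0.0014, 0.0002]
```

>>> {"method": "jog_arm", "body": {"motion": [[[-0.002, 0.001, 0.08], [0, 0, 0]], [[-0.002, 0.001, 0.16], [0, 0, 0]], [[-0.002, 0.001, 0.23], [0, 0, 0]], [[-0.002, 0.001, 0.27], [0, 0, 0]], [[-0.002, 0.001, 0.29], [0, 0, 0]], [[-0.002, 0.001, 0.3], [0, 0, 0]], [[-0.002, 0.001, 0.3], [0, 0, 0]]]}}

```text
t: 30.7
position: [0.4293, 0.3123, 0.0221]
tcp_rot: [0.225, 0.974, 0.001, -0.0]
force: [-0.5, 0.0, 0.5]
opening: 0.0345
grip_force: 0.0
```

>>> {"method": "jog_arm", "body": {"motion": [[[0, 0, 0], [0, 0, 0]], [[0, 0, 0], [0, 0, 0]], [[0, 0, 0], [0, 0, 0]], [[0, 0, 0], [0, 0, 0]], [[0, 0, 0], [0, 0, 0]], [[0, 0, 0], [0, 0, 0]]], "grip": -1, "newtons": 40}}

```text
t: 31.3
position: [0.4286, 0.3106, 0.0227]
tcp_rot: [0.225, 0.974, -0.0, -0.0]
force: [-0.7, -2.9, 5.4]
opening: 0.0129
grip_force: 41.3
```

Gripped, with the opening at 13 mm on the 14 mm bar. Now I turn it 76.7° clockwise.

>>> {"method": "jog_arm", "body": {"motion": [[[0, 0, 0], [0, 0, 0.07]], [[0, 0, 0], [0, 0, 0.15]], [[0, 0, 0], [0, 0, 0.23]], [[0, 0, 0], [0, 0, 0.31]], [[0, 0, 0], [0, 0, 0.39]], [[0, 0, 0], [0, 0, 0.47]], [[0, 0, 0], [0, 0, 0.55]], [[0, 0, 0], [0, 0, 0.63]], [[0, 0, 0], [0, 0, 0.71]], [[0, 0, 0], [0, 0, 0.78]], [[0, 0, 0], [0, 0, 0.83]], [[0, 0, 0], [0, 0, 0.853]]]}}

```text
t: 32.5
position: [0.4279, 0.3101, 0.0227]
tcp_rot: [0.782, 0.623, -0.001, -0.0]
force: [-2.3, -2.0, 6.6]
opening: 0.0128
grip_force: 41.3
```

>>> {"method": "jog_arm", "body": {"motion": [[[0, 0, 0], [0, 0, 0]], [[0, 0, 0], [0, 0, 0]], [[0, 0, 0], [0, 0, 0]]]}}

```text
t: 32.8
position: [0.4279, 0.3101, 0.0227]
tcp_rot: [0.782, 0.624, -0.001, -0.0]
force: [-1.9, -2.3, 6.9]
opening: 0.0131
grip_force: 41.4
```

Run:
```python
from wr import *
plan([])
```

```text
t 32.8 pos [0.4279 0.3101 0.0227] yaw 77.19 open 0.0131 j7 -1.29
```

Open, go straight up, and check.

>>> {"method": "jog_arm", "body": {"motion": [[[0, 0, 0], [0, 0, 0]], [[0, 0, 0], [0, 0, 0]], [[0, 0, 0], [0, 0, 0]], [[0, 0, 0], [0, 0, 0]]], "grip": -0.2}}

```text
t: 33.2
position: [0.4289, 0.312, 0.0216]
tcp_rot: [0.781, 0.624, 0.0, -0.001]
force: [0.0, -0.5, 0.5]
opening: 0.034
grip_force: 0.0
```

>>> {"method": "jog_arm", "body": {"motion": [[[0, 0, -0.04], [0, 0, 0]], [[0, 0, -0.12], [0, 0, 0]], [[0, 0, -0.2], [0, 0, 0]], [[0, 0, -0.28], [0, 0, 0]], [[0, 0, -0.36], [0, 0, 0]], [[0, 0, -0.44], [0, 0, 0]], [[0, 0, -0.44], [0, 0, 0]], [[0, 0, -0.44], [0, 0, 0]]]}}

```text
t: 34.0
position: [0.4293, 0.3115, 0.2423]
tcp_rot: [0.781, 0.624, 0.001, -0.001]
force: [0.2, -0.1, -0.3]
opening: 0.0345
grip_force: 0.0
```

```bash
python3 dl.py pics/d2.png
```

```text
bar 651 [0.4283 0.3118] [0.0483 0.0135] ang -102.9 ztop 0.06796407577990776
box 5785 [0.4282 0.3118] [0.1002 0.1   ] 87.4068603515625
 dark 37 [0.4378 0.3519 0.0385] dir 76.4
t 34.05 pos [0.4285 0.3107 0.241 ] yaw 77.21 open 0.0341 j7 -1.11
[-0.0003, -0.0021, 0.444] [-0.001, -0.001, -0.8532]
```

View pics/d2.png

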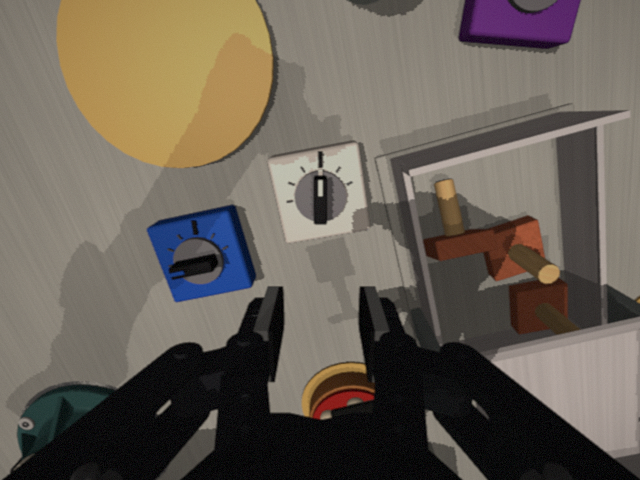

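The pointer at (320,185) is in line with the long mark at (320,158), and the bar reads 77.1° against a target of 77.1°. All three stamps lie in the tub at (465,235), (520,250) and (540,305), and the arm is clear of everything.

```bash
python3 -c "
from plant import ticket
print(ticket.job_done())"
```

```text
the job is handed in; nothing more can be done
None
```

The job is handed in: all three stamps present were dumped into the tub, the bucket swung back level, and the dial stands at the long index mark. The risk is that the finger linkages pressed one canister's rim at 59 N at the wrist sensor in an early grasp attempt; the limit is 40 N if that counts as the arm or gripper body, and the hand-in gave no verdict.

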